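Pack two gift sets at a packing station

TASK

Make up two gift sets from the loose stock in the middle of the packing table. In the long box put the flat boxed soap in the wide end compartment, the jar in the middle one and the short bottle in the narrow end one; in the short box put the tall bottle in the wide compartment and the small tin in the narrow one. Each thing stands upright (the soap lies flat) on the floor of its compartment, set down rather than dropped; leave the tall square carton where it is.

Things in the scene. Friction and masses are not known exactly. Their poses are not given: they have to be found in the camera images.
- long_box: Open kraft-cardboard box base, 256 x 128 x 44 mm, three compartments in a row along x, each 120 mm across (y). Inside widths along x: wide end 96 mm, centre x = -76 mm; middle 82 mm, centre x = +17 mm; narrow end 62 mm, centre x = +93 mm. Fixed. Walls and floor 4 mm thick; rim 44, partitions 40 mm above the table. Origin: centre of underside; x along the length, z up.
- short_box: Open kraft-cardboard box base, 160 x 128 x 44 mm, two compartments along x, each 120 mm across (y). Inside widths along x: wide 86 mm, centre x = -33 mm; narrow 62 mm, centre x = +45 mm. Fixed. Walls and floor 4 mm thick; rim 44, partitions 40 mm above the table. Origin: centre of underside; x along the length, z up.
- tall_bottle_mid (a point): Tall round white plastic bottle with a narrower grey cap, standing; diameter 50 mm, 96 mm high; its side is straight up to 66 mm, cap 31 mm across. The point is on its axis, 48 mm above its underside; z up.
- short_bottle_mid (a point): Short round white plastic bottle with a narrower grey cap, standing; diameter 40 mm, 66 mm high; its side is straight up to 42 mm, cap 27 mm across. The point is on its axis, 33 mm above its underside; z up.
- jar_mid (a point): Wide white cream jar with a grey screw lid as wide as itself, standing; diameter 58 mm, 48 mm high. The point is on its axis, 24 mm above its underside; z up.
- tin_mid (a point): Small round bare-metal tin with a flat metal lid, standing; diameter 40 mm, 34 mm high. The point is on its axis, 17 mm above its underside; z up.
- soap_mid (a point): Boxed soap: a flat kraft-cardboard carton with a pale paper band round its middle, lying; 70 mm along its x, 46 mm along its y, 34 mm high. The point is its centre, 17 mm above its underside; z up.
- candle_carton_mid (a point): Tall square kraft carton with a pale paper band, standing; 54 x 54 mm, 80 mm high. It belongs to neither set. The point is its centre, 40 mm above its underside. Among the stock, about 120 mm from one another, also stand a tape roll, a tape measure and a wooden hand stamp, each under 85 mm across and 65 mm high.

How it is judged:
At the end, for the whole second after the job is handed in: Long box: soap in the wide end, jar in the middle, short bottle in the narrow end; short box: tall bottle in the wide part, tin in the narrow. Each centre is 15 mm or more from every wall, at resting height on the box floor within 5 mm, upright or flat within 0.1 rad, and at rest (x of tall_bottle_mid in the frame of short_box between -0.061 and -0.005 m and y of tall_bottle_mid in the frame of short_box between -0.045 and 0.045 m and z of tall_bottle_mid in the frame of short_box between 0.047 and 0.057 m and angle between each of tall_bottle_mid, tin_mid, soap_mid, jar_mid, short_bottle_mid's own z axis and vertical below 0.1 rad and linear speed of each of tall_bottle, tin, soap, jar, short_bottle below 0.02 m/s and x of tin_mid in the frame of short_box between 0.029 and 0.061 m and y of tin_mid in the frame of short_box between -0.045 and 0.045 m and z of tin_mid in the frame of short_box between 0.016 and 0.026 m and x of soap_mid in the frame of long_box between -0.109 and -0.043 m and y of soap_mid in the frame of long_box between -0.045 and 0.045 m and z of soap_mid in the frame of long_box between 0.016 and 0.026 m and x of jar_mid in the frame of long_box between -0.009 and 0.043 m and y of jar_mid in the frame of long_box between -0.045 and 0.045 m and z of jar_mid in the frame of long_box between 0.023 and 0.033 m and x of short_bottle_mid in the frame of long_box between 0.077 and 0.109 m and y of short_bottle_mid in the frame of long_box between -0.045 and 0.045 m and z of short_bottle_mid in the frame of long_box between 0.032 and 0.042 m); the robot touches nothing.
It fails at once if a thing is dropped into a box: let go and falling faster than 0.75 m/s (about 30 mm of free fall) ((horizontal distance between tall_bottle_mid and short_box below 0.08 m and height (world z) of tall_bottle_mid below 0.2 m and linear speed of tall_bottle above 0.75 m/s and contact force between the fingers and tall_bottle below 0.2 N) or (horizontal distance between tin_mid and short_box below 0.08 m and height (world z) of tin_mid below 0.2 m and linear speed of tin above 0.75 m/s and contact force between the fingers and tin below 0.2 N) or (horizontal distance between soap_mid and long_box below 0.128 m and height (world z) of soap_mid below 0.2 m and linear speed of soap above 0.75 m/s and contact force between the fingers and soap below 0.2 N) or (horizontal distance between jar_mid and long_box below 0.128 m and height (world z) of jar_mid below 0.2 m and linear speed of jar above 0.75 m/s and contact force between the fingers and jar below 0.2 N) or (horizontal distance between short_bottle_mid and long_box below 0.128 m and height (world z) of short_bottle_mid below 0.2 m and linear speed of short_bottle above 0.75 m/s and contact force between the fingers and short_bottle below 0.2 N)).
It fails at once if the tall square carton, which belongs to neither set, is moved by more than 25 mm or knocked over (distance of candle_carton_mid from where it was at the start of the episode above 0.025 m or angle between candle_carton_mid's own z axis and vertical above 0.4 rad).
It also fails if it takes over 131 s, if anything falls off the work surface, if the arm or the gripper's body presses on something with over 40 N, if the wrist force passes 120 N, or if a joint passes its speed limit or range.

ROBOT

A 6-joint arm with a two-finger parallel gripper is mounted at the origin on the work surface. World frame = base frame: x ahead of the robot, y to its left, z up, the work surface at z = 0. Lengths are in m, angles in rad, forces in N, time in s.
With the tool pointing down it reaches from about 0.25 to 0.775 m from the base axis. Payload 4 kg.
Tool frame: the origin (TCP) lies where the fingers leave the gripper's body, on its centre line; the fingertips stand 97 mm ahead of it and the grasp point (between the pads) lies 78 mm ahead of it; z points along the fingers, x is the direction in which the jaws open and shut, and the axes are right-handed (so a half turn about z gives the same grasp; the last joint's range is limited). The gripper opens to 94 mm and grips with 3 to 60 N. Pads are 16 mm wide; open, the fingers measure 119 mm over their backs; the gripper's body (75 mm by 177 mm) begins 78 mm behind the grasp point.
Start: joints at [-1.368, 0.087, 1.371, -0, 1.684, -0.103], TCP at [0.166, -0.524, 0.303] pointing down, gripper open.
Joint ranges: [-3.1, 3.1], [-0.76, 2.03], [0.27, 2.55], [-1.08, 4.22], [0.17, 2.65], [-2.57, 2.57]. Speed limits (rad/s): [2.79, 2.79, 3.14, 3.14, 3.14, 3.14].

INTERFACE

Orientations are given as [roll, pitch, yaw] about the fixed x, y, z axes, in that order (R = Rz(yaw) Ry(pitch) Rx(roll)).
In Python, from bench import * gives the robot as it stands.
- The arm moves only by the tool jog_arm, never from a script. Its argument "moves" is a list of rows, each a list of 7 numbers: the turn, a rotation vector about the world's x, y, z in rad, then the shift along the world's x, y, z in mm, then the finger opening in mm, from 0 to 94. In form: [[rx, ry, rz, tx, ty, tz, fingers], ...]. A call has 1 to 12 rows; each row shifts and turns the commanded pose from where the row before left it; what a row does not reach is not made up. A row lasts 1/8 s, in which the tool goes at most 62.5 mm and 10.7 degrees, less where a joint would pass 70% of its speed; a pose out of reach is approached as far as the arm can. A call is refused whole if a number of a shift passes 62.5 or a number of a turn 0.188, either way. A call with a gripper value outside its range is refused whole. The fingers move at their own pace and stop on an object; the grip force is fixed at half the most. Time passes only in rows, so rows that do not move let the fingers close. It gives the time, the measured TCP pose, the force and the opening at its end, in the units of the state.
- get_obs(): the state, without advancing time (a new reading comes with each control period).
- snapshot(name): name is "side" or "top"; returns the picture (420x560x3 uint8, red, green, blue); there is no depth.
- get_calibration(name): a dict with "camera_matrix" (3x3 intrinsics, pixels), "R" (3x3) and "t" (3): a world point X has camera coordinates R X + t. Camera axes: x right, y down, z forward; pixel columns grow to the right and rows downward; lengths in m; the calibration is good to about 2 mm. A picture is of the moment at which its call begins. get_calibration takes no time and is no camera call.
- close_job(): hands the job in, once; it reports no verdict.
Trained networks look in the newest picture that a camera, given by its name, has taken for a name from the list of things; names that differ only in an ending like _2 or _b are one class to them, and where a whole thing is asked for, a point or a joint stands for the part that bears it (a point fixed in the world has none). Each returns a list of dicts, best first, with "conf" (0 to 1); they miss things now and then, are a little off and sometimes report something else, mostly with a low value. They report only what shows in the picture. A call takes as long as a camera call.
- look_for(label, camera): "bbox" ([left, top, right, bottom] in pixels, round what is visible of it).
The state is a dict: "time": time; "joint_positions": joint angles; "qvel": joint speeds; "joint_torque": joint torques, N m; "tool_pos": TCP position; "ee_rot": TCP orientation; "wrist_force": force on the tool from outside, world axes, zero at the start; "wrist_torque": the same for the moment, N m; "width": finger opening in m.
Only numpy, scipy, OpenCV 4.12 (cv2) and the standard library are available. Lean on these libraries where they do the work, as an engineer would, in place of code of your own. Each camera call takes 0.05 s, during which the arm holds its last target.

## Working session

There is one attempt and no reset: what is moved stays moved. The work goes in short steps, Python scripts to look and compute and a tool call to move; the robot and the scene stay as the last step left them, time stands still between calls to the robot, and variables do not carry over. Pictures are saved under pics/ and viewed, and the job is handed in when it is done.

Besides the shell and the picture viewer there is one more tool, called after "Emit:" as name(argument=value, ...) on one line, values as JSON. jog_arm: Moves the arm, as the interface text tells. Its arguments: {"type":"object","properties":{"moves":{"type":"array","items":{"type":"array","items":{"type":"number"}}}},"required":["moves"]}

```bash
ls; mkdir -p pics
python3 - <<'E'
from bench import *
import cv2
o=get_obs();print(o)
for n in("top","side"):
    im=snapshot(n);cv2.imwrite(f"pics/{n}0.png",im[:,:,::-1])
    print(n,get_calibration(n))
    for l in["long_box","short_box","tall_bottle_mid","short_bottle_mid","jar_mid","tin_mid","soap_mid","candle_carton_mid"]:
        print(l,[( [round(v) for v in d["bbox"]],round(d["conf"],2)) for d in look_for(l,n)[:3]])
print(get_obs()["time"])
E
```

```text
pics
{'time': 0.0, 'joint_positions': array([-1.36810360e+00,  8.79735722e-02,  1.37223397e+00, -3.10478973e-05,
        1.68359437e+00, -1.03107649e-01]), 'qvel': array([-1.51265917e-04,  1.08499956e-06, -1.31324039e-04,  1.69039725e-04,
        6.26088657e-04,  3.74029509e-04]), 'joint_torque': array([ 5.18051384e-04, -3.40185428e+01, -3.02425039e+01,  7.16775586e-02,
        3.28826567e-02, -1.77904067e-04]), 'tool_pos': array([ 0.16549855, -0.5241643 ,  0.30150408]), 'ee_rot': array([-3.14139596e+00,  2.20070417e-03, -1.26499919e+00]), 'wrist_force': array([-0.09083951,  0.06258684,  1.4411353 ]), 'wrist_torque': array([-0.02199856,  0.03770049, -0.03370635]), 'width': 0.09393606662544672}
top {'camera_matrix': array([[531.08942296,   0.        , 285.12404318],
       [  0.        , 531.08942296, 208.64707259],
       [  0.        ,   0.        ,   1.        ]]), 'R': array([[ 0.02763515, -0.9989094 ,  0.03763382],
       [-0.99454011, -0.03126523, -0.09956134],
       [ 0.10062939, -0.03467695, -0.99431948]]), 't': array([-0.03539707,  0.56514183,  1.00529288])}
long_box [([60, 
[... 591 characters left out ...]
690811],
       [  0.        ,   0.        ,   1.        ]]), 'R': array([[ 0.99422975, -0.10564218,  0.01862631],
       [-0.05926833, -0.68570218, -0.72546522],
       [ 0.08941183,  0.72017515, -0.68800674]]), 't': array([-0.55869914,  0.0699544 ,  1.03453105])}
long_box [([203, 125, 288, 162], 0.78)]
short_box [([222, 292, 310, 373], 0.82)]
tall_bottle_mid [([224, 190, 252, 233], 0.56)]
short_bottle_mid [([278, 200, 291, 226], 0.59), ([328, 223, 359, 264], 0.44)]
jar_mid [([229, 240, 251, 268], 0.9), ([203, 126, 290, 164], 0.47)]
tin_mid [([275, 175, 291, 192], 0.56)]
soap_mid [([323, 200, 338, 229], 0.8)]
candle_carton_mid [([330, 222, 362, 265], 0.59), ([228, 192, 254, 231], 0.15)]
0.9
```

Run:
```python
import cv2
a=cv2.imread("pics/top0.png");
cv2.imwrite("pics/top0c.png",cv2.resize(a[100:340,40:500],(0,0),fx=1.73,fy=1.73,interpolation=cv2.INTER_CUBIC))
a=cv2.imread("pics/side0.png")
cv2.imwrite("pics/side0c.png",cv2.resize(a[110:385,180:400],(0,0),fx=2.15,fy=2.15,interpolation=cv2.INTER_CUBIC))
```

```text
(no output)
```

View pics/top0c.png

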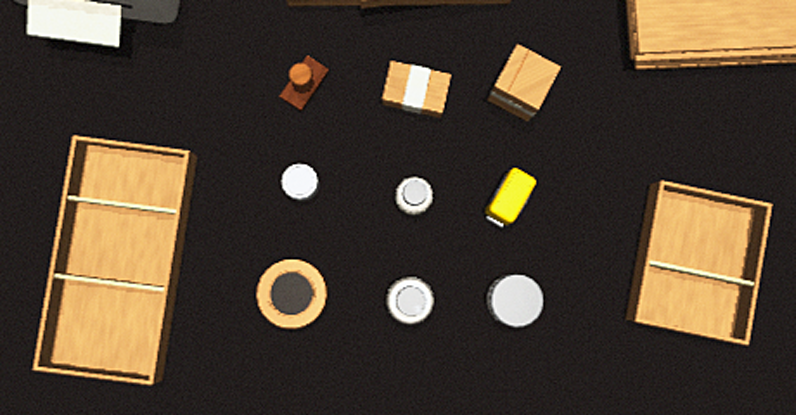

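View pics/side0c.png

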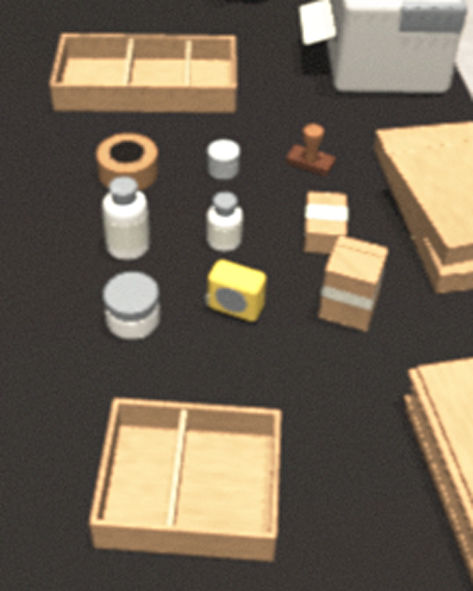

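```bash
cat > fit.py <<'E'
import numpy as np, cv2
from scipy.optimize import minimize
from bench import *
CAL={n:get_calibration(n) for n in("top","side")}
def proj(P,n):
    c=CAL[n];X=np.asarray(P)@c["R"].T+c["t"];u=X@c["camera_matrix"].T;return u[:,:2]/u[:,2:]
def back(uv,n,z):
    c=CAL[n];d=c["R"].T@np.linalg.inv(c["camera_matrix"])@np.array([*uv,1.]);C=-c["R"].T@c["t"]
    return C+d*(z-C[2])/d[2]
def circ(r,z):
    a=np.linspace(0,2*np.pi,40);return np.c_[r*np.cos(a),r*np.sin(a),0*a+z]
def rect(a,b,z): return np.array([[sx*a/2,sy*b/2,z] for sx,sy in((1,1),(1,-1),(-1,-1),(-1,1))])
def cyl(*rz): return [np.vstack([circ(r,z) for r,z in seg]) for seg in rz]
def boxm(a,b,h): return [np.vstack([rect(a,b,0),rect(a,b,h)])]
M={"tall":cyl([(.025,0),(.025,.066)],[(.025,.066),(.0155,.075)],[(.0155,.07),(.0155,.096)]),
 "short":cyl([(.020,0),(.020,.042)],[(.020,.042),(.0135,.048)],[(.0135,.045),(.0135,.066)]),
 "jar":cyl([(.029,0),(.029,.048)]),"tin":cyl([(.020,0),(.020,.034)]),
 "soap":boxm(.07,.046,.034),"candle":boxm(.054,.054,.08)}
def sil(parts,p,n,z0=0,S=4):
    m=np.zeros((420*S,560*S),np.uint8);c,s=np.cos(p[2]),np.sin(p[2])
    for P in parts:
        Q=P@np.array([[c,s,0],[-s,c,0],[0,0,1]])+[p[0],p[1],z0]
        h=cv2.convexHull((proj(Q,n).astype(np.float32)+.5)*S)
        cv2.fillConvexPoly(m,np.round(h).astype(np.int32),1)
    return cv2.resize(m*255,(560,420),interpolation=cv2.INTER_AREA)/255.
def mask(im,p,n,R=45,thr=60):
    g=im.max(2);b=(g>thr).astype(np.uint8)
    k,l,st,ce=cv2.connectedComponentsWithStats(b)
    u=proj([[p[0],p[1],.02]],n)[0]
    d=[1e9]+[np.hypot(*(ce[i]-u)) if st[i,4]>60 else 1e9 for i in range(1,k)]
    return (l==int(np.argmin(d))).astype(float)
def fit(name,p,ims,yaw=False,z0=0,thr=60):
    ms={n:mask(ims[n],p,n,thr=thr) for n in ims}
    def cost(q):
        q=[q[0],q[1],q[2] if yaw else 0]
        return sum(np.abs(sil(M[name],q,n,z0)-ms[n]).sum()/ms[n].sum() for n in ms)
    s=np.array([[0,0,0],[.01,0,0],[0,.01,0],[0,0,.3]])[:4 if yaw else 3]
    p=np.array(p,float)
    r=minimize(cost,p,method="Nelder-Mead",options=dict(initial_simplex=p+(s if yaw else np.vstack([s,[[.007,.007,.1]]])),xatol=2e-4,fatol=1e-4))
    return r.x,r.fun,{n:sil(M[name],[*r.x[:2],r.x[2] if yaw else 0],n,z0) for n in ms},ms
E
python3 - <<'E'
from fit import *
ims={n:cv2.imread(f"pics/{n}0.png") for n in("top","side")}
b={"tall":[263,259,288,288],"short":[270,202,290,222],"jar":[324,256,352,288],"tin":[202,194,225,221],"soap":[260,136,303,169],"candle":[325,124,363,171]}
vis={n:ims[n].copy() for n in ims}
for k,v in b.items():
    g=back([(v[0]+v[2])/2,(v[1]+v[3])/2],"top",.02)
    bx=k in("soap","candle")
    best=None
    for y in ((0,.5,1.,-.5) if bx else (0,)):
        r=fit(k,[g[0],g[1],y],ims,bx)
        if best is None or r[1]<best[1]:best=r
    print(k,best[0].round(4),round(best[1],3),[m.sum() for m in best[3].values()])
    for n in ims:
        c,_=cv2.findContours((best[2][n]>.5).astype(np.uint8),0,1);cv2.drawContours(vis[n],c,-1,(0,0,255),1)
cv2.imwrite("pics/vt.png",cv2.resize(vis["top"][110:310,190:390],(0,0),fx=3,fy=3))
cv2.imwrite("pics/vs.png",cv2.resize(vis["side"][165:280,210:380],(0,0),fx=4,fy=4))
for n,(x0,y0,x1,y1) in {"top":(50,170,165,335),}.items(): cv2.imwrite("pics/lb.png",cv2.resize(ims[n][y0:y1,x0:x1],(0,0),fx=3.5,fy=3.5,interpolation=cv2.INTER_CUBIC))
cv2.imwrite("pics/sb.png",cv2.resize(ims["top"][195:310,395:495],(0,0),fx=5,fy=5,interpolation=cv2.INTER_CUBIC))
E
```

```text
tall [ 0.4417 -0.0048 -0.0431] 0.582 [np.float64(600.0), np.float64(1435.0)]
short [ 0.5581 -0.0067 -0.0036] 0.297 [np.float64(376.0), np.float64(485.0)]
jar [ 0.444  -0.1224 -0.0121] 0.243 [np.float64(781.0), np.float64(850.0)]
tin [0.5706 0.1236 0.0404] 0.344 [np.float64(361.0), np.float64(311.0)]
soap [ 0.6821 -0.0057  1.3809] 0.755 [np.float64(947.0), np.float64(1796.0)]
candle [ 0.6875 -0.1256  1.1031] 0.505 [np.float64(1065.0), np.float64(1796.0)]
```

View pics/vt.png

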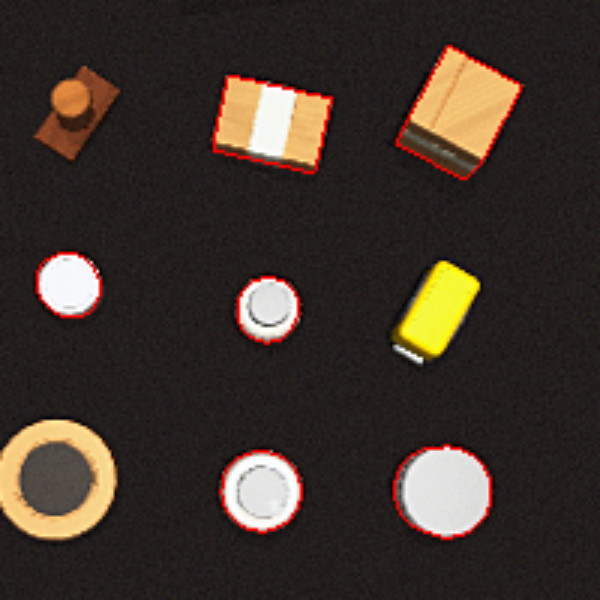

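View pics/vs.png

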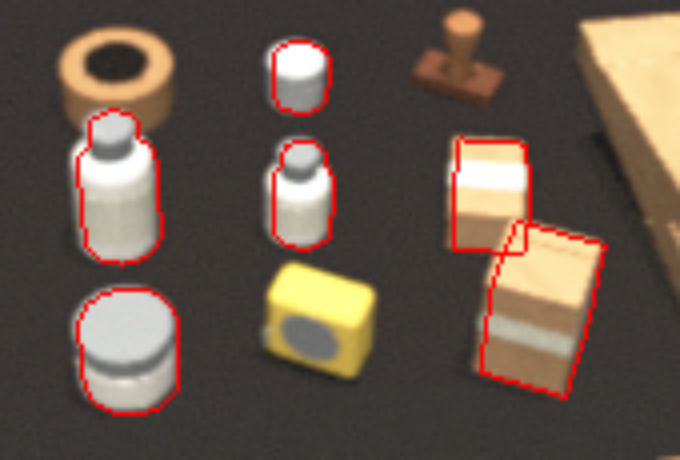

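View pics/lb.png

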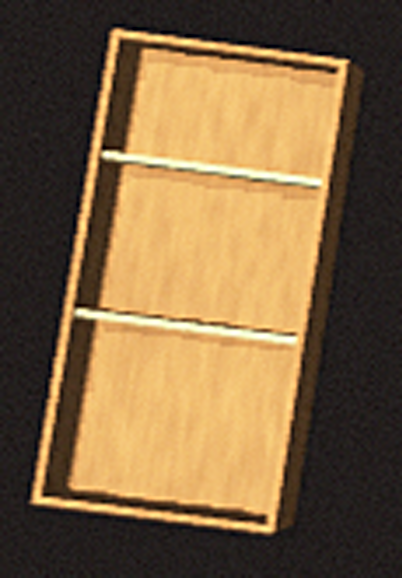

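View pics/sb.png

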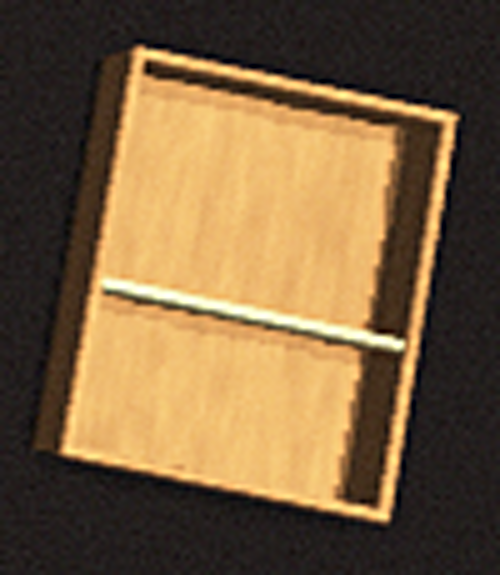

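Run:
```python
from fit import *
ims={n:cv2.imread(f"pics/{n}0.png") for n in("top","side")}
from scipy.optimize import least_squares
def conv(c,s,o): return (np.array(c)+.5)/s-.5+o
# box corners order (+x,+y),(+x,-y),(-x,-y),(-x,+y) world
L=conv([(112,30),(349,60),(274,532),(33,503)],3.5,[50,170]); S=conv([(135,47),(458,116),(389,521),(60,455)],5,[395,195])
fits={}
for nm,c,a in(("long",L,.256),("short",S,.160)):
    f=lambda p:(proj(np.c_[(rect(a,.128,0)[:,:2]@np.array([[np.cos(p[2]),np.sin(p[2])],[-np.sin(p[2]),np.cos(p[2])]]))+p[:2],np.full(4,.044)],"top")-c).ravel()
    g=back(c.mean(0),"top",.044)
    r=least_squares(f,[g[0],g[1],0],x_scale=[.01,.01,.1]);print(nm,r.x.round(4),r.fun.round(1))
    fits[nm]=r.x
    Q=np.c_[(rect(a,.128,0)[:,:2]@np.array([[np.cos(r.x[2]),np.sin(r.x[2])],[-np.sin(r.x[2]),np.cos(r.x[2])]]))+r.x[:2],np.full(4,.044)]
    cv2.polylines(ims["side"],[np.round(proj(Q,"side")).astype(int)],True,(0,0,255),1)
    s=1 if nm=="long" else -1; ex=s*np.array([np.cos(r.x[2]),np.sin(r.x[2])])
    for x in((-.076,.017,.093) if nm=="long" else (-.033,.045)): print(x,(r.x[:2]+x*ex).round(4))
cv2.imwrite("pics/side_b.png",cv2.resize(ims["side"][110:385,180:400],(0,0),fx=2.15,fy=2.15))
im={"top":cv2.imread("pics/top0.png")}
for k,p in(("soap",[.682,-.0057,1.38]),("candle",[.6875,-.1256,1.1])):print(k,fit(k,p,im,True)[:2])
for k,p in(("jar",[.444,-.1224,0]),("tall",[.4417,-.0048,0]),("tin",[.57,.1236,0]),("short",[.558,-.0067,0])):
  for n in("top","side"):print(k,n,fit(k,p,{n:cv2.imread(f"pics/{n}0.png")},thr=90)[:2])
```

```text
long [ 0.4773  0.319  -0.0986] [ 0.3 -0.3 -0.3 -0.1  0.1  0.3 -0.   0.1]
-0.076 [0.4017 0.3265]
0.017 [0.4942 0.3173]
0.093 [0.5699 0.3099]
short [ 0.4919 -0.3318 -0.1777] [ 0.2 -0.1 -0.3 -0.2 -0.2  0.4  0.3 -0.1]
-0.033 [ 0.5243 -0.3376]
0.045 [ 0.4476 -0.3238]
soap (array([ 0.68219637, -0.00537161,  1.37698146]), np.float64(0.053034349959624826))
candle (array([ 0.68800337, -0.12568535,  1.11150028]), np.float64(0.055005063058087084))
jar top (array([ 0.44432014, -0.12302102, -0.01985372]), np.float64(0.0944488251064501))
jar side (array([ 0.44118256, -0.11889008, -0.01244935]), np.float64(0.0379376263040035))
tall top (array([ 0.44199921, -0.00498873, -0.03868326]), np.float64(0.040815906047182444))
tall side (array([0.43857178, 0.00067882, 0.03795387]), np.float64(0.4448823367229439))
tin top (array([ 0.57110744,  0.12319389, -0.02577416]), np.float64(0.1237737993748224))
tin side (array([ 0.56758364,  0.1269786 , -0.04752046]), np.float64(0.08958333333333333))
short top (array([ 0.5582919 , -0.00669892, -0.02168498]), np.float64(0.06866013071895426))
short side (array([ 0.55498993, -0.00430868, -0.05563735]), np.float64(0.09138792772010763))
```

View pics/side_b.png

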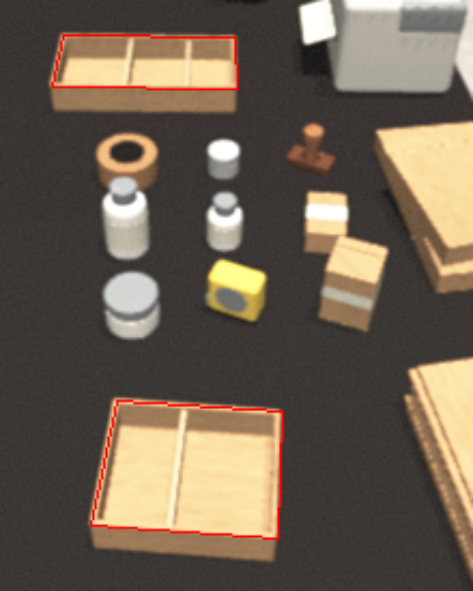

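Emit:
jog_arm(moves=[[0,0,-0.04,29,46,-5,94],[0,0,-0.04,29,46,-5,94],[0,0,-0.04,29,46,-5,94],[0,0,-0.04,29,46,-5,94],[0,0,-0.04,29,46,-5,94],[0,0,-0.04,29,46,-5,94],[0,0,-0.04,29,46,-5,94],[0,0,-0.04,29,46,-5,94],[0,0,-0.04,29,46,-5,94],[0,0,-0.04,29,46,-5,94],[0,0,-0.04,29,46,-5,94],[0,0,-0.04,29,46,-5,94]])

```text
time: 2.4
tool_pos: [0.5144, 0.0292, 0.2428]
ee_rot: [-3.141, -0.0, -1.746]
wrist_force: [1.0, -0.5, -0.4]
width: 0.0938
```

Emit:
jog_arm(moves=[[0,0,0,27,48,0,94],[0,0,0,28,48,0,94],[0,0,0,0,0,-20,94],[0,0,0,0,0,-20,94],[0,0,0,0,0,0,94]])

```text
time: 3.02
tool_pos: [0.5676, 0.1236, 0.2005]
ee_rot: [3.137, -0.001, -1.745]
wrist_force: [-1.1, -0.5, -0.6]
width: 0.0934
```

```bash
cat > sh.py <<'E'
import sys,cv2
from bench import *
n,f,x0,y0,x1,y1,s=sys.argv[1],sys.argv[2],*map(int,sys.argv[3:7]),float(sys.argv[7])
im=snapshot(n);cv2.imwrite("pics/"+f+"_full.png",im[:,:,::-1])
cv2.imwrite("pics/"+f+".png",cv2.resize(im[y0:y1,x0:x1,::-1],(0,0),fx=s,fy=s,interpolation=cv2.INTER_CUBIC))
print(get_obs()["tool_pos"].round(4),get_obs()["ee_rot"].round(3))
E
python3 sh.py side s1 220 110 360 260 4
```

```text
[0.5683 0.1235 0.2021] [ 3.140e+00 -1.000e-03 -1.745e+00]
```

View pics/s1.png

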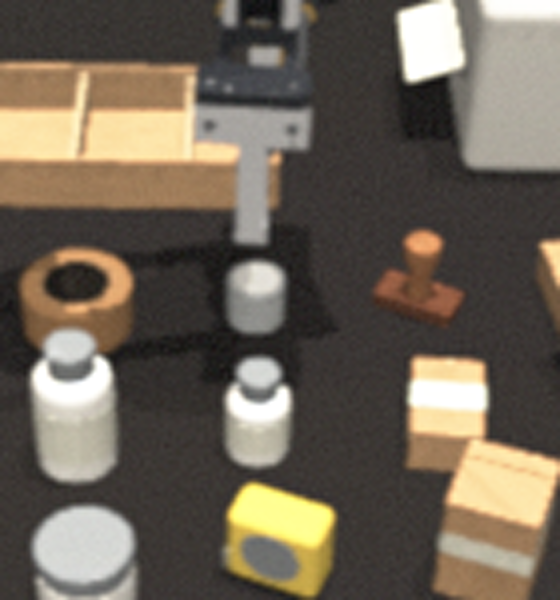

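The gripper stands directly over the tin, at about (255, 295) in the crop, with clear gaps to its neighbours. I'll descend and grip.

Emit:
jog_arm(moves=[[0,0,0,0,1,-30,94],[0,0,0,0,0,-30,94],[0,0,0,0,0,-25,94],[0,0,0,0,0,-15,94],[0,0,0,0,0,0,30],[0,0,0,0,0,0,30],[0,0,0,0,0,0,30],[0,0,0,0,0,0,30],[0,0,0,0,0,0,30],[0,0,0,0,0,0,30]])

```text
time: 4.32
tool_pos: [0.5687, 0.1242, 0.103]
ee_rot: [-3.141, -0.001, -1.745]
wrist_force: [-0.9, -0.5, 0.7]
width: 0.0396
```

Emit:
jog_arm(moves=[[0,0,0,0,0,20,30],[0,0,0,0,0,40,30],[0,0,0,0,0,50,30],[0,0,0,-12,-40,20,30],[0,0,0,-12,-50,0,30],[0,0,0,-14,-51,0,30],[0,0,0,-14,-51,0,30],[0,0,0,-14,-51,0,30],[0,0,0,-14,-51,0,30],[0,0,0,-14,-51,0,30],[0,0,0,-14,-51,0,30],[0,0,0,-14,-51,0,30]])

```text
time: 5.82
tool_pos: [0.4458, -0.3239, 0.2325]
ee_rot: [-3.142, 0.0, -1.745]
wrist_force: [0.3, -0.6, -0.3]
width: 0.0391
```

Emit:
jog_arm(moves=[[0,0,0,0,0,0,30],[0,0,0,0,0,0,30]])

```text
time: 6.08
tool_pos: [0.4465, -0.322, 0.2323]
ee_rot: [3.141, 0.001, -1.745]
wrist_force: [-0.4, 0.2, -1.0]
width: 0.0394
```

```bash
python3 sh.py side s2 190 190 360 385 3; python3 sh.py top t2 370 160 510 320 3.7
```

```text
[ 0.4468 -0.3215  0.2324] [ 3.141e+00  1.000e-03 -1.744e+00]
[ 0.447  -0.3212  0.2326] [ 3.141e+00  1.000e-03 -1.743e+00]
```

View pics/s2.png

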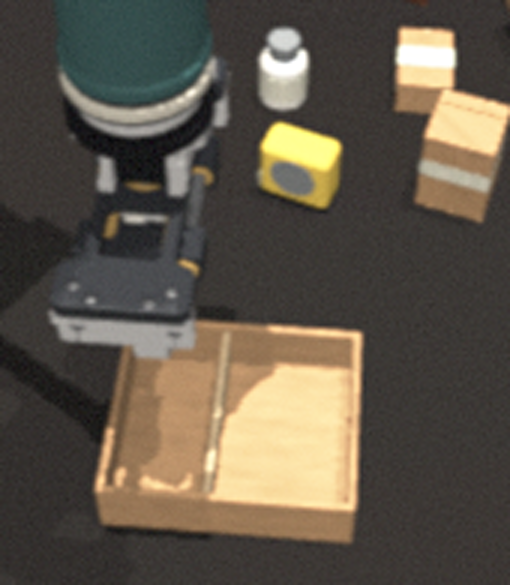

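View pics/t2.png

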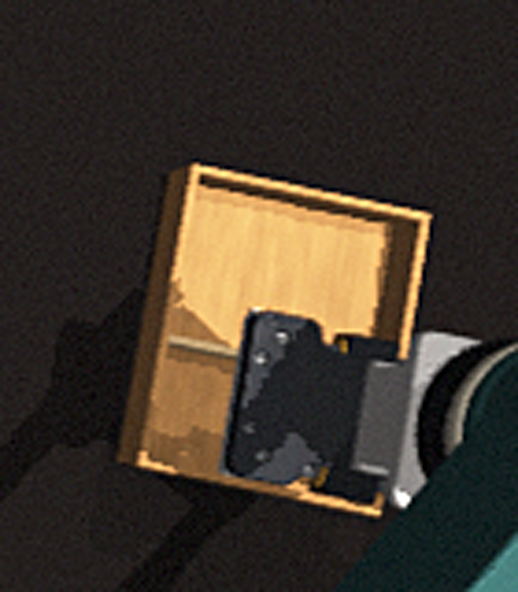

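Emit:
jog_arm(moves=[[0,0,0,0,0,-40,30],[0,0,0,0,0,-40,30],[0,0,0,0,0,-25,30],[0,0,0,0,0,-10,30],[0,0,0,0,0,-5,30],[0,0,0,0,0,-3,30],[0,0,0,0,0,0,30],[0,0,0,0,0,0,30]])

```text
time: 7.18
tool_pos: [0.4469, -0.3228, 0.1105]
ee_rot: [-3.14, -0.001, -1.745]
wrist_force: [-0.9, -0.8, -0.5]
width: 0.0391
```

Emit:
jog_arm(moves=[[0,0,0,0,0,-1,30],[0,0,0,0,0,-1,30],[0,0,0,0,0,-1,30],[0,0,0,0,0,0,30]])

```text
time: 7.68
tool_pos: [0.4466, -0.3225, 0.107]
ee_rot: [-3.142, -0.0, -1.745]
wrist_force: [-1.6, 0.8, 1.7]
width: 0.0392
```

Emit:
jog_arm(moves=[[0,0,0,0,0,0,62],[0,0,0,0,0,0,62],[0,0,0,0,0,0,62],[0,0,0,0,0,20,62],[0,0,0,0,0,30,62],[0,0,0,0,0,50,62],[0,0,0,0,20,35,94],[0,0,0,-1,60,0,94],[0,0,0,-1,60,0,94],[0,0,0,-1,60,0,94],[0,0,0,-1,60,0,94],[0,0,0,-2,60,0,94]])

```text
time: 9.18
tool_pos: [0.4402, -0.0007, 0.2419]
ee_rot: [-3.141, 0.0, -1.745]
wrist_force: [0.2, -0.0, 0.5]
width: 0.094
```

```bash
python3 sh.py side s3 190 150 360 385 2.5; python3 sh.py top t3 250 190 500 320 3
```

```text
[0.4394 0.0058 0.242 ] [ 3.141  0.007 -1.738]
[0.4399 0.0024 0.2419] [-3.141e+00  2.000e-03 -1.737e+00]
```

View pics/s3.png

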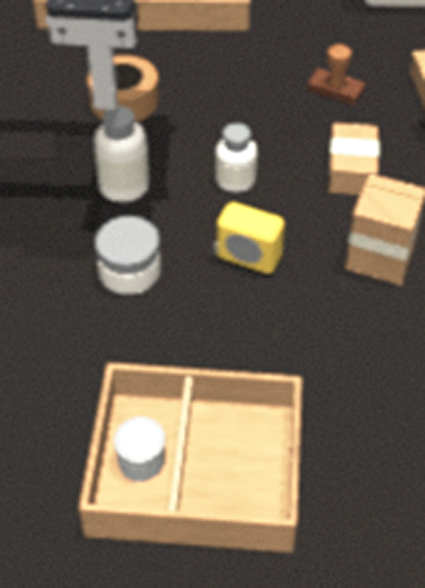

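View pics/t3.png

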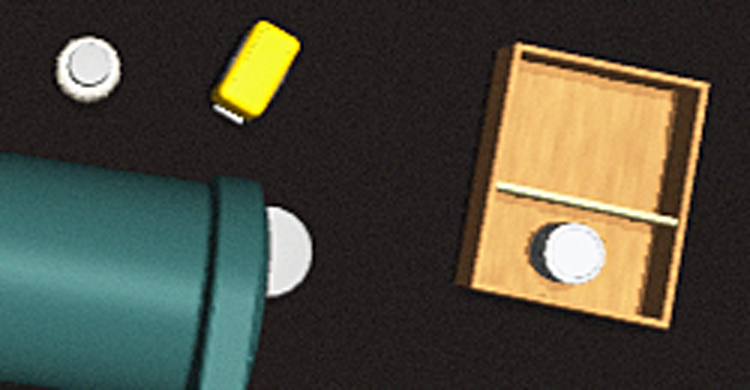

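The tin stands centred in the narrow compartment, at about (140, 447) in the side crop. Next is the tall bottle.

Emit:
jog_arm(moves=[[0,0,0,0,-3,0,94],[0,0,0,0,0,-35,94],[0,0,0,0,0,-40,94],[0,0,0,0,0,-30,94],[0,0,0,0,0,-14,94],[0,0,0,0,0,0,40],[0,0,0,0,0,0,40],[0,0,0,0,0,0,40],[0,0,0,0,0,0,40],[0,0,0,0,0,0,40],[0,0,0,0,0,0,40]])

```text
time: 10.65
tool_pos: [0.4409, -0.0053, 0.1232]
ee_rot: [-3.141, 0.0, -1.745]
wrist_force: [-0.7, 0.9, 3.3]
width: 0.0497
```

Emit:
jog_arm(moves=[[0,0,0,0,0,20,40],[0,0,0,0,0,40,40],[0,0,0,0,0,40,40],[0,0,0,5,-20,10,40],[0,0,0,10,-40,0,40],[0,0,0,12,-48,0,40],[0,0,0,12,-50,0,40],[0,0,0,12,-50,0,40],[0,0,0,12,-50,0,40],[0,0,0,10,-40,0,40],[0,0,0,9,-33,0,40],[0,0,0,0,0,0,40]])

```text
time: 12.15
tool_pos: [0.5222, -0.3385, 0.2308]
ee_rot: [3.139, 0.001, -1.748]
wrist_force: [-0.9, 0.6, -1.7]
width: 0.0493
```

```bash
python3 sh.py side s4 190 190 360 385 3
```

```text
[ 0.5222 -0.3371  0.231 ] [ 3.139e+00  1.000e-03 -1.746e+00]
```

View pics/s4.png

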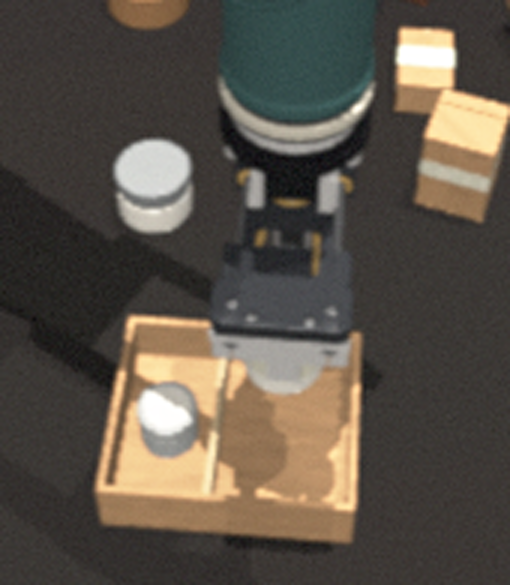

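Emit:
jog_arm(moves=[[0,0,0,1,0,-35,40],[0,0,0,0,0,-35,40],[0,0,0,0,0,-20,40],[0,0,0,0,0,-8,40],[0,0,0,0,0,-2,40],[0,0,0,0,0,-1,40],[0,0,0,0,0,-1,40],[0,0,0,0,0,0,40]])

```text
time: 13.2
tool_pos: [0.5238, -0.3367, 0.1313]
ee_rot: [-3.141, -0.001, -1.745]
wrist_force: [-0.2, -0.7, -1.5]
width: 0.0492
```

Emit:
jog_arm(moves=[[0,0,0,0,0,-1,40],[0,0,0,0,0,-1,40],[0,0,0,0,0,-1,40],[0,0,0,0,0,-1,40],[0,0,0,0,0,0,40]])

```text
time: 13.82
tool_pos: [0.5236, -0.3365, 0.1273]
ee_rot: [-3.141, -0.0, -1.745]
wrist_force: [-1.5, 1.5, 3.7]
width: 0.0496
```

Emit:
jog_arm(moves=[[0,0,0,0,0,0,74],[0,0,0,0,0,0,74],[0,0,0,0,0,0,74],[0,0,0,0,0,15,74],[0,0,0,0,0,40,74],[0,0,0,0,0,50,74],[0,0,0.01,3,31,10,94],[0,0,0.01,6,60,0,94],[0,0,0.02,6,60,0,94],[0,0,0.02,6,60,0,94],[0,0,0.02,6,60,0,94],[0,0,0,6,60,0,94]])

```text
time: 15.32
tool_pos: [0.5567, -0.0036, 0.2433]
ee_rot: [-3.139, -0.0, -1.665]
wrist_force: [-0.2, 0.2, 0.1]
width: 0.0943
```

Emit:
jog_arm(moves=[[0,0,0,0,0,0,94],[0,0,0,0,0,0,94]])

```text
time: 15.58
tool_pos: [0.5567, -0.0056, 0.2426]
ee_rot: [-3.14, -0.001, -1.664]
wrist_force: [-0.7, -0.5, 0.6]
width: 0.0936
```

```bash
python3 sh.py side s5 190 150 360 385 2.5
```

```text
[ 0.5567 -0.0064  0.2424] [-3.141e+00 -1.000e-03 -1.666e+00]
```

View pics/s5.png

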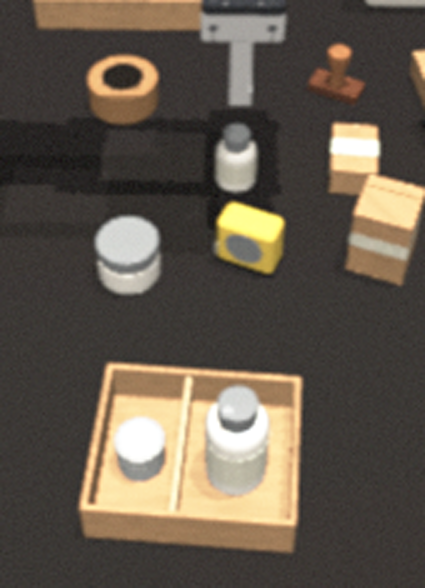

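The tall bottle stands upright in the wide compartment, at about (237, 440). The gripper is over the short bottle.

Emit:
jog_arm(moves=[[0,0,0,0,0,-40,94],[0,0,0,0,0,-40,94],[0,0,0,0,0,-40,94],[0,0,0,0,0,-17,94],[0,0,0,0,0,0,30],[0,0,0,0,0,0,30],[0,0,0,0,0,0,30],[0,0,0,0,0,0,30],[0,0,0,0,0,0,30],[0,0,0,0,0,0,30],[0,0,0,0,0,0,30]])

```text
time: 17.0
tool_pos: [0.5566, -0.0056, 0.105]
ee_rot: [-3.141, -0.0, -1.665]
wrist_force: [0.4, 0.3, 2.0]
width: 0.039
```

Emit:
jog_arm(moves=[[0,0,0,0,0,20,30],[0,0,0,0,0,40,30],[0,0,0,0,0,50,30],[0,0,0,1,25,10,30],[0,0,0,2,45,0,30],[0,0,0,2,50,0,30],[0,0,0,2,50,0,30],[0,0,0,2,50,0,30],[0,0,0,2,50,0,30],[0,0,0,1,47,0,30],[0,0,0,0,0,0,30],[0,0,0,0,0,0,30]])

```text
time: 18.5
tool_pos: [0.5684, 0.3112, 0.224]
ee_rot: [3.141, -0.001, -1.665]
wrist_force: [-0.1, -0.4, -0.2]
width: 0.0393
```

```bash
python3 sh.py side s6 180 60 350 250 3;python3 sh.py top t6 40 150 240 340 3
```

```text
[0.5686 0.3106 0.2242] [ 3.141e+00 -1.000e-03 -1.666e+00]
[0.5687 0.3103 0.2245] [ 3.141e+00 -1.000e-03 -1.666e+00]
```

View pics/s6.png

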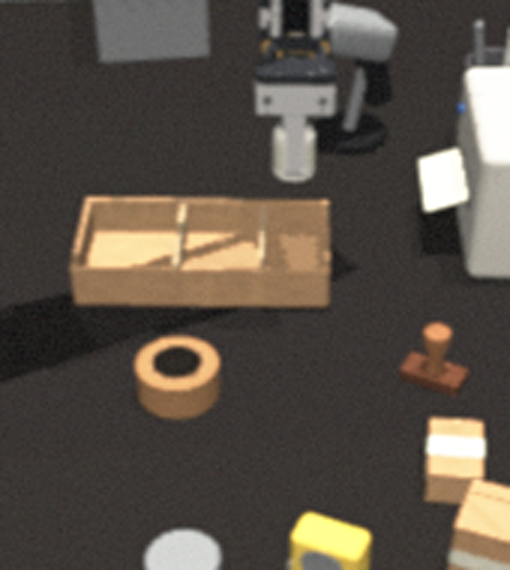

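View pics/t6.png

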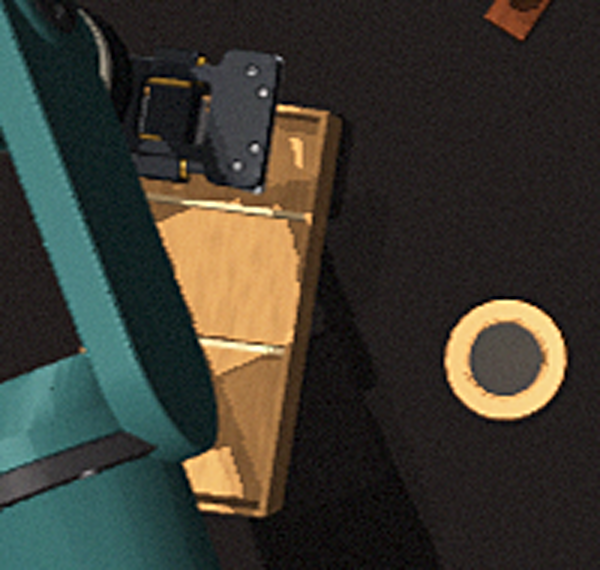

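Target TCP z is about 0.109 m, so I descend about 115 mm.

Emit:
jog_arm(moves=[[0,0,0,0,1,-40,30],[0,0,0,0,0,-40,30],[0,0,0,0,0,-20,30],[0,0,0,0,0,-8,30],[0,0,0,0,0,-3,30],[0,0,0,0,0,-1,30],[0,0,0,0,0,-1,30],[0,0,0,0,0,-1,30],[0,0,0,0,0,-1,30],[0,0,0,0,0,0,30]])

```text
time: 19.85
tool_pos: [0.5685, 0.3125, 0.1096]
ee_rot: [3.141, -0.0, -1.665]
wrist_force: [0.1, -1.2, -0.4]
width: 0.0392
```

Emit:
jog_arm(moves=[[0,0,0,0,0,-1,30],[0,0,0,0,0,0,30]])

```text
time: 20.1
tool_pos: [0.5687, 0.3125, 0.109]
ee_rot: [-3.141, 0.0, -1.665]
wrist_force: [-1.1, -0.2, 0.9]
width: 0.0397
```

Emit:
jog_arm(moves=[[0,0,0,0,0,0,62],[0,0,0,0,0,0,62],[0,0,0,0,0,0,62],[0,0,0,0,0,20,62],[0,0,0,0,0,50,62],[0,0,0,0,0,45,62],[0,0,0,-6,-33,10,94],[0,0,0,-16,-55,0,94],[0,0,0,-16,-55,0,94],[0,0,0,-16,-55,0,94],[0,0,0,-16,-55,0,94],[0,0,0,-16,-55,0,94]])

```text
time: 21.6
tool_pos: [0.4821, 0.0029, 0.2357]
ee_rot: [-3.138, -0.0, -1.665]
wrist_force: [0.6, -0.3, 0.1]
width: 0.0939
```

Emit:
jog_arm(moves=[[0,0,0,-16,-50,0,94],[0,0,0,-16,-50,0,94],[0,0,0,-8,-25,0,94],[0,0,0,0,0,-30,94],[0,0,0,0,0,0,94]])

```text
time: 22.22
tool_pos: [0.4415, -0.1205, 0.2031]
ee_rot: [3.139, 0.001, -1.666]
wrist_force: [-0.0, 0.2, 1.0]
width: 0.0942
```

```bash
python3 sh.py side s7 180 110 340 300 3
```

```text
[ 0.4423 -0.1204  0.2043] [ 3.141  0.    -1.665]
```

View pics/s7.png

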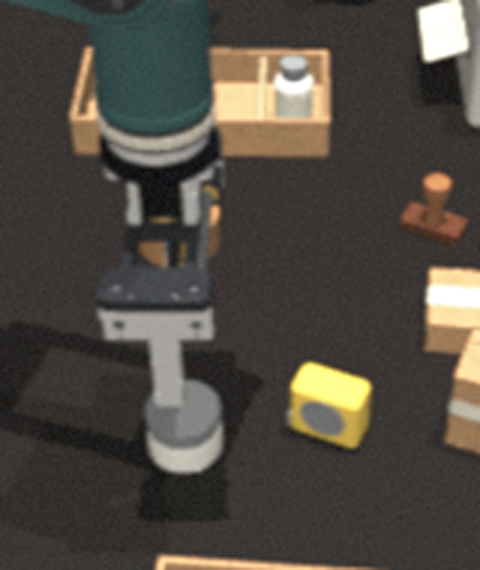

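Run:
```python
from fit import *
P=np.array([[.4423,-.1204,.204],[.4423-.005,-.1204-.053,.107],[.4425,-.121,.024],[.4425,-.121,.0]])
print((proj(P,"side")-[180,110])*3)
```

```text
[[168.73653066 254.6611776 ]
 [171.87940364 407.04961728]
 [183.83478364 425.78057775]
 [185.52612631 445.28683037]]
```

Emit:
jog_arm(moves=[[0,0,0,1,0,-40,94],[0,0,0,0,0,-40,94],[0,0,0,0,0,-19,94],[0,0,0,0,0,0,45],[0,0,0,0,0,0,45],[0,0,0,0,0,0,45],[0,0,0,0,0,0,45],[0,0,0,0,0,0,45],[0,0,0,0,0,0,45]])

```text
time: 23.4
tool_pos: [0.4443, -0.1212, 0.1061]
ee_rot: [-3.139, -0.002, -1.665]
wrist_force: [-1.1, -1.6, 5.9]
width: 0.0576
```

Emit:
jog_arm(moves=[[0,0,0,0,0,20,45],[0,0,0,0,0,40,45],[0,0,0,0,0,50,45],[0,0,0,3,25,15,45],[0,0,0,5,45,0,45],[0,0,0,6,50,0,45],[0,0,0,6,50,0,45],[0,0,0,6,50,0,45],[0,0,0,6,50,0,45],[0,0,0,6,50,0,45],[0,0,0,6,50,0,45],[0,0,0,4,45,0,45]])

```text
time: 24.9
tool_pos: [0.4909, 0.2963, 0.2283]
ee_rot: [3.139, -0.001, -1.664]
wrist_force: [0.3, -0.3, -2.6]
width: 0.058
```

Emit:
jog_arm(moves=[[0,0,0,1,25,0,45],[0,0,0,0,0,0,45],[0,0,0,0,0,0,45]])

```text
time: 25.28
tool_pos: [0.4922, 0.3188, 0.2287]
ee_rot: [3.14, -0.002, -1.665]
wrist_force: [0.3, -0.6, -2.5]
width: 0.0577
```

```bash
python3 sh.py side s8 180 60 350 250 3
```

```text
[0.4924 0.3185 0.2291] [ 3.140e+00 -1.000e-03 -1.666e+00]
```

View pics/s8.png

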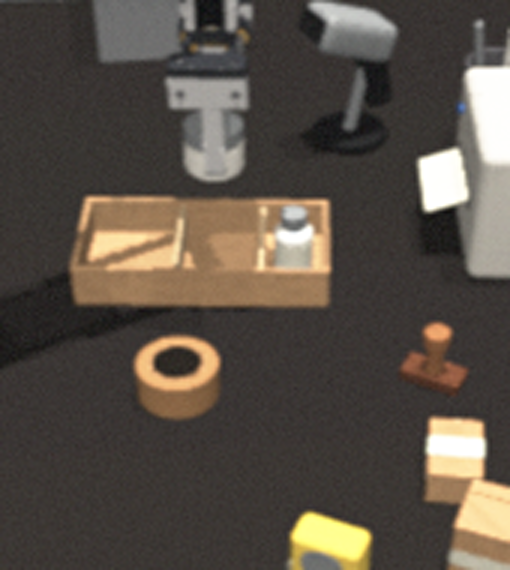

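Emit:
jog_arm(moves=[[0,0,0,1,0,-40,45],[0,0,0,0,0,-40,45],[0,0,0,0,0,-20,45],[0,0,0,0,0,-10,45],[0,0,0,0,0,-4,45],[0,0,0,0,0,-1,45],[0,0,0,0,0,-1,45],[0,0,0,0,0,-1,45],[0,0,0,0,0,0,45]])

```text
time: 26.45
tool_pos: [0.4936, 0.3196, 0.1129]
ee_rot: [-3.141, 0.0, -1.665]
wrist_force: [-0.1, -0.5, -2.4]
width: 0.0573
```

Emit:
jog_arm(moves=[[0,0,0,0,0,-1,45],[0,0,0,0,0,-1,45],[0,0,0,0,0,-1,45],[0,0,0,0,0,0,45],[0,0,0,0,0,0,45]])

```text
time: 27.08
tool_pos: [0.4935, 0.3195, 0.1101]
ee_rot: [-3.142, -0.0, -1.665]
wrist_force: [-2.3, 0.3, 2.5]
width: 0.0576
```

Emit:
jog_arm(moves=[[0,0,0,0,0,0,78],[0,0,0,0,0,0,78],[0,0,0,0,0,0,78],[0,0,0,0,0,20,78],[0,0,0,0,0,50,78],[0,0,0,0,0,45,78],[0,0,0,0,0,15,94],[0,0,0.147,10,-20,0,94],[0,0,0.147,18,-32,0,94],[0,0,0.147,18,-32,0,94],[0,0,0.147,18,-32,0,94],[0,0,0.147,18,-32,0,94]])

```text
time: 28.58
tool_pos: [0.5755, 0.1704, 0.2375]
ee_rot: [3.139, 0.001, -0.925]
wrist_force: [-0.3, -0.4, 0.6]
width: 0.0938
```

Emit:
jog_arm(moves=[[0,0,0.147,20,-35,0,94],[0,0,0.147,20,-35,0,94],[0,0,0.147,20,-35,0,94],[0,0,0.147,22,-35,0,94],[0,0,0.147,22,-35,0,94],[0,0,0,0,0,-30,94],[0,0,0,0,0,0,94],[0,0,0,0,0,0,94]])

```text
time: 29.58
tool_pos: [0.6793, -0.0031, 0.2091]
ee_rot: [3.142, 0.001, -0.194]
wrist_force: [0.2, 0.8, 0.9]
width: 0.0937
```

```bash
python3 sh.py side s9 180 110 380 280 3.5;python3 sh.py top t9 50 110 400 340 2.2;  python3 - <<'E'
from fit import *
im={"top":cv2.imread("pics/t9_full.png")}
print(fit("soap",[.682,-.005,1.377],im,True)[:2])
E
```

```text
[ 0.6796 -0.0029  0.2103] [-3.141e+00 -1.000e-03 -1.940e-01]
[ 0.6798 -0.0029  0.2109] [-3.141e+00 -2.000e-03 -1.940e-01]
(array([ 0.68549201, -0.00581432,  1.44580213]), np.float64(0.5193216137029524))
```

View pics/s9.png

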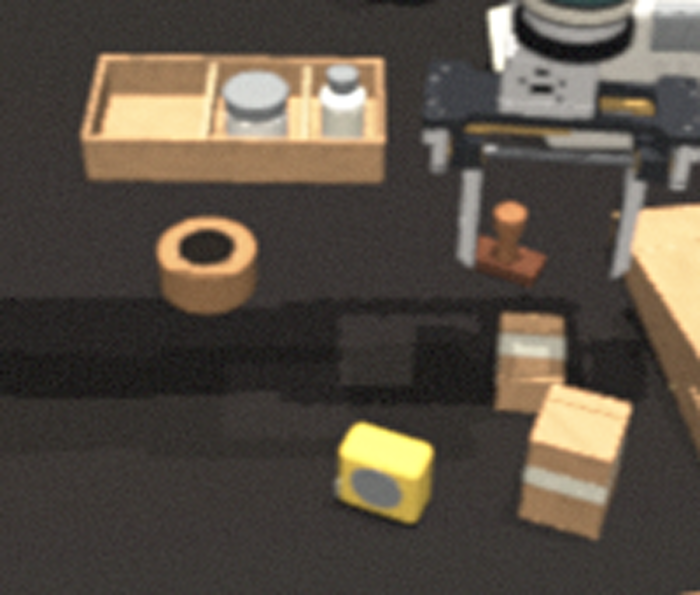

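View pics/t9.png

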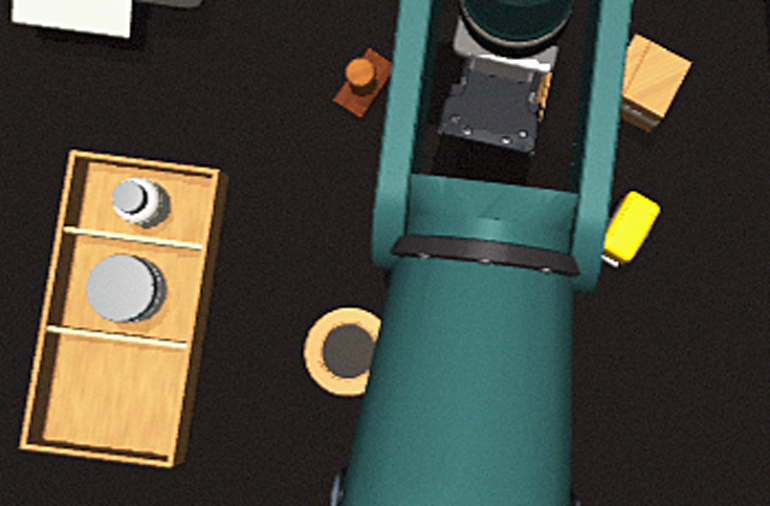

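Run:
```python
import cv2
a=cv2.imread("pics/top0.png")
cv2.imwrite("pics/tf.png",cv2.resize(a[0:180,150:480],(0,0),fx=2.3,fy=2.3))
a=cv2.imread("pics/side0.png")
cv2.imwrite("pics/sf.png",cv2.resize(a[120:400,280:560],(0,0),fx=2,fy=2))
from fit import *
print(back([270,103],"top",0),back([270,103],"top",.1))
```

```text
[0.78445101 0.01715921 0.        ] [0.75393791 0.01716035 0.1       ]
```

View pics/tf.png

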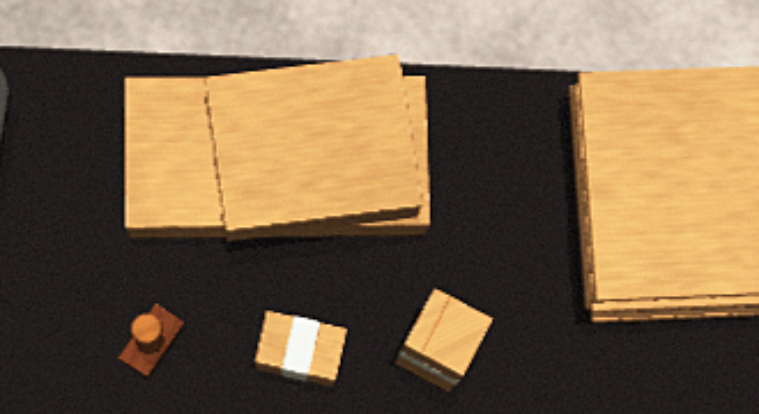

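View pics/sf.png

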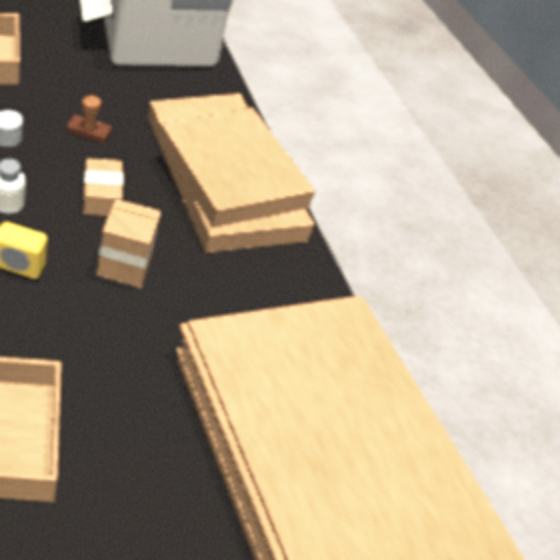

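Run:
```python
from fit import *
for z in(0,.02,.04,.06,.08): print(z,back([249,100],"top",z).round(3),proj([back([249,100],"top",z)],"side"))
```

```text
0 [0.789 0.06  0.   ] [[364.99921189 198.9783763 ]]
0.02 [0.783 0.059 0.02 ] [[363.96221531 193.94743081]]
0.04 [0.777 0.058 0.04 ] [[362.89759467 188.78246837]]
0.06 [0.77  0.058 0.06 ] [[361.80423128 183.47806167]]
0.08 [0.764 0.057 0.08 ] [[360.68094521 178.02848632]]
```

Run:
```python
from fit import *
for t in([333,90],[336.5,98.5],[205,98.5]):
  for z in(0,.02,.04,.06,.08,.1): print(z,back(t,"top",z).round(3),proj([back(t,"top",z)],"side"))
```

```text
0 [ 0.817 -0.111  0.   ] [[392.67945047 244.76713189]]
0.02 [ 0.81  -0.109  0.02 ] [[391.33496226 238.83975819]]
0.04 [ 0.803 -0.106  0.04 ] [[389.95663983 232.76322135]]
0.06 [ 0.797 -0.104  0.06 ] [[388.54318974 226.53181907]]
0.08 [ 0.79  -0.102  0.08 ] [[387.09325177 220.13955461]]
0.1 [ 0.783 -0.099  0.1  ] [[385.60539455 213.58011761]]
0 [ 0.799 -0.119  0.   ] [[386.64036957 247.55122467]]
0.02 [ 0.793 -0.116  0.02 ] [[385.32761189 241.56455732]]
0.04 [ 0.786 -0.114  0.04 ] [[383.98194441 235.42780894]]
0.06 [ 0.78  -0.111  0.06 ] [[382.60211389 229.13526429]]
0.08 [ 0.774 -0.109  0.08 ] [[381.18680263 222.68091418]]
0.1 [ 0.767 -0.106  0.1  ] [[379.73462429 216.05843637]]
0 [0.789 0.149 0.   ] [[357.4780771  178.49168076]]
0.02 [0.782 0.147 0.02 ] [[356.53864723 173.8427815 ]]
0.04 [0.776 0.144 0.04 ] [[355.57356791 169.06695237]]
0.06 [0.77  0.142 0.06 ] [[354.58177413 164.15892303]]
0.08 [0.764 0.139 0.08 ] [[353.5621411  159.11312727]]
0.1 [0.758 0.137 0.1  ] [[352.51347997 153.92368195]]
```

The flat stack behind is only about 50 mm high, so the gripper body, at 102 mm or more, clears it. The finger backs at x≈0.74 also stay short of it (x≈0.777).

Emit:
jog_arm(moves=[[0,0,0,0,0,-40,94],[0,0,0,0,0,-40,94],[0,0,0,0,0,-20,94],[0,0,0,0,0,-9,94],[0,0,0,0,0,0,35],[0,0,0,0,0,0,35],[0,0,0,0,0,0,35],[0,0,0,0,0,0,35],[0,0,0,0,0,0,35],[0,0,0,0,0,0,35],[0,0,0,0,0,0,35]])

```text
time: 31.05
tool_pos: [0.6797, -0.0035, 0.101]
ee_rot: [3.142, -0.0, -0.195]
wrist_force: [-0.9, -0.0, 1.6]
width: 0.0458
```

Emit:
jog_arm(moves=[[0,0,0,0,0,20,35],[0,0,0,0,0,40,35],[0,0,0,0,0,45,35],[0,0,0,0,0,25,35],[0,0,-0.1,-19,21,0,35],[0,0,-0.147,-28,33,0,35],[0,0,-0.147,-28,33,0,35],[0,0,-0.147,-28,33,0,35],[0,0,-0.147,-28,33,0,35],[0,0,-0.147,-28,33,0,35],[0,0,-0.147,-28,33,0,35],[0,0,-0.147,-28,33,0,35]])

```text
time: 32.55
tool_pos: [0.4636, 0.2495, 0.2321]
ee_rot: [-3.14, 0.0, -1.329]
wrist_force: [-0.3, 1.2, -1.1]
width: 0.046
```

Emit:
jog_arm(moves=[[0,0,-0.147,-28,33,0,35],[0,0,-0.147,-28,33,0,35],[0,0,-0.05,-8,13,0,35],[0,0,0,0,0,0,35],[0,0,0,0,0,0,35]])

```text
time: 33.17
tool_pos: [0.401, 0.3271, 0.2314]
ee_rot: [-3.141, 0.0, -1.668]
wrist_force: [-0.1, -0.1, -1.5]
width: 0.046
```

```bash
python3 sh.py side s10 160 60 330 230 3.4
```

```text
[0.4011 0.3269 0.2311] [-3.141 -0.    -1.668]
```

View pics/s10.png

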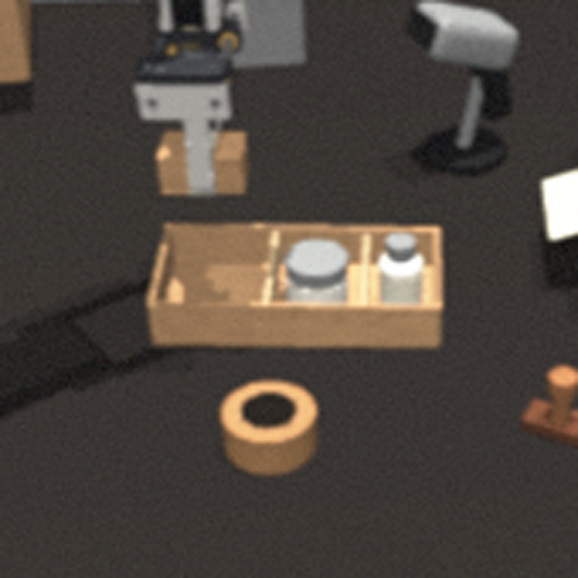

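The soap hangs level and centred on the finger, at about (202, 163), over the wide compartment. I'll lower it.

Emit:
jog_arm(moves=[[0,0,0,0,1,-40,35],[0,0,0,0,0,-40,35],[0,0,0,0,0,-25,35],[0,0,0,0,0,-10,35],[0,0,0,0,0,-4,35],[0,0,0,0,0,-2,35],[0,0,0,0,0,-1,35],[0,0,0,0,0,-1,35],[0,0,0,0,0,-1,35],[0,0,0,0,0,0,35]])

```text
time: 34.48
tool_pos: [0.4005, 0.3285, 0.1067]
ee_rot: [-3.142, -0.0, -1.668]
wrist_force: [0.8, -0.5, -0.7]
width: 0.0461
```

Emit:
jog_arm(moves=[[0,0,0,0,0,-1,35],[0,0,0,0,0,-1,35],[0,0,0,0,0,0,35]])

```text
time: 34.85
tool_pos: [0.4006, 0.3285, 0.1049]
ee_rot: [-3.141, 0.0, -1.668]
wrist_force: [-0.7, 0.2, 1.4]
width: 0.046
```

Emit:
jog_arm(moves=[[0,0,0,0,0,0,68],[0,0,0,0,0,0,68],[0,0,0,0,0,0,68],[0,0,0,0,0,20,68],[0,0,0,0,0,50,68],[0,0,0,0,0,50,68],[0,0,0,0,-40,30,68],[0,0,0,0,-50,20,68],[0,0,0,0,-60,0,68],[0,0,0,0,-60,0,68],[0,0,0,0,-60,0,68],[0,0,0,0,-60,0,68]])

```text
time: 36.35
tool_pos: [0.4002, -0.0032, 0.275]
ee_rot: [-3.14, -0.0, -1.668]
wrist_force: [1.4, -1.2, -0.8]
width: 0.068
```

Emit:
jog_arm(moves=[[0,0,0,0,0,0,68],[0,0,0,0,0,0,68],[0,0,0,0,0,0,68],[0,0,0,0,0,0,68]])

```text
time: 36.85
tool_pos: [0.4006, -0.0001, 0.2747]
ee_rot: [3.141, 0.0, -1.665]
wrist_force: [-1.0, -0.0, -0.5]
width: 0.0684
```

```bash
python3 sh.py side s11 180 110 400 385 2.15;python3 sh.py top t11 40 100 500 340 1.73
```

```text
[ 4.006e-01 -2.000e-04  2.747e-01] [ 3.142  0.    -1.665]
[ 4.006e-01 -4.000e-04  2.747e-01] [ 3.141  0.    -1.665]
```

View pics/s11.png

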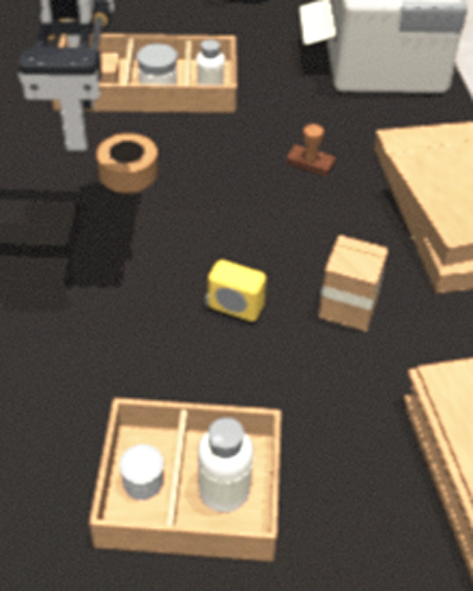

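View pics/t11.png

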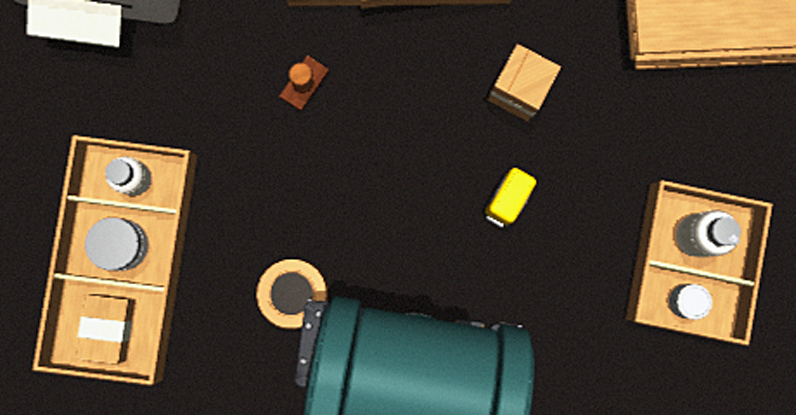

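All five are in place. Before handing in, I'll check numerically by overlaying the expected resting outlines at the compartment targets.

Run:
```python
from fit import *
T={"soap":(.4006,.3285,-.097),"jar":(.4935,.3195,0),"short":(.5687,.3125,0),"tall":(.5236,-.3365,0),"tin":(.4466,-.3225,0)}
B={"long":(.4763,.3205,-.0986,1),"short":(.4909,-.330,-.1777,-1)}
for k,p in T.items():
    b=B["short" if k in("tall","tin") else "long"];c,s=np.cos(b[2]),np.sin(b[2]);d=np.array(p[:2])-b[:2]
    print(k,(b[3]*np.array([c*d[0]+s*d[1],-s*d[0]+c*d[1]])).round(4))
for n,(x0,y0,x1,y1) in {"top":(60,170,500,335)}.items():
    im=cv2.imread(f"pics/t11_full.png");S=4
    big=cv2.resize(im,(0,0),fx=S,fy=S,interpolation=cv2.INTER_CUBIC)
    for k,p in T.items():
        m=cv2.resize(sil(M[k],p,n,.004),(0,0),fx=S,fy=S)
        c,_=cv2.findContours((m>.5).astype(np.uint8),0,1);cv2.drawContours(big,c,-1,(0,0,255),1)
    a=big[170*S:330*S,55*S:155*S];b=big[195*S:310*S,395*S:495*S]
    out=np.zeros((640,800,3),np.uint8);out[:,:400]=a;out[:460,400:]=b
    cv2.imwrite("pics/fin.png",cv2.resize(out,(740,592)))
i0,i1=cv2.imread("pics/top0.png"),cv2.imread("pics/t11_full.png")
for i in(i0,i1):print(fit("candle",[.688,-.1257,1.11],{"top":i},True)[0].round(4))
```

```text
soap [-0.0761  0.0005]
jar [0.0172 0.0007]
short [0.0927 0.0011]
tall [-0.0333  0.0006]
tin [0.0449 0.0004]
[ 0.6882 -0.126   1.1266]
[ 0.6879 -0.1257  1.1167]
```

View pics/fin.png

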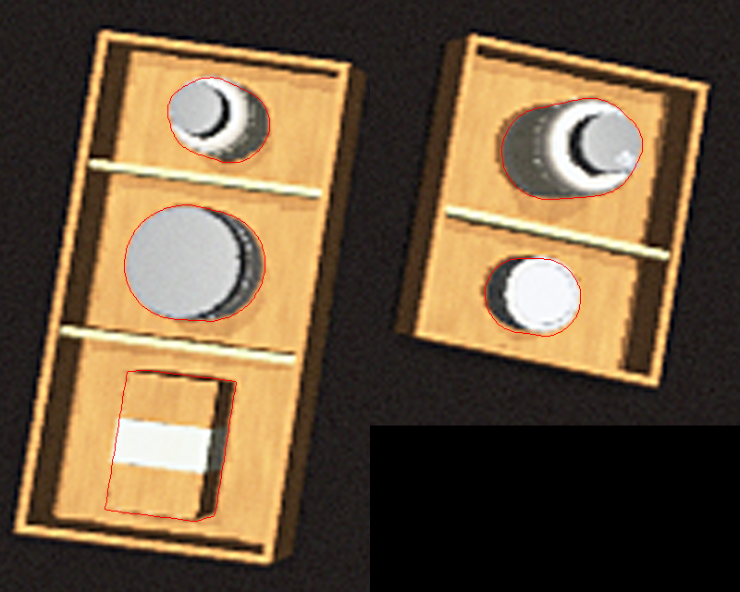

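The outlines match all five objects, standing upright or flat on the floor and centred. The carton hasn't moved (under 1 mm by fit), so I'm handing in.

```bash
python3 -c "
from bench import *
print(close_job())"
```

```text
the job is handed in; nothing more can be done
None
```

Both gift sets are packed and handed in at about 37 s of the 131 s allowed. No verdict is reported, so this rests on my own checks.

- **Placing:** The long box holds the soap in the wide end, the jar in the middle and the short bottle in the narrow end. The short box holds the tall bottle in the wide part and the tin in the narrow part. I lowered each one in 1 mm steps until the wrist force showed contact, then released it.
- **Position:** From the gripper's pose at release, each piece is within about 1 mm of its compartment centre. In the last top picture, the outlines expected for upright or flat things on the box floor match all five.
- **Carton:** The tall carton moved less than 1 mm by fit. The arm was clear of everything at the end.

Three checks failed or disagreed:
- **Cameras:** The two cameras disagreed by 3–4 mm for most things (nearer 6 mm in y for the tall bottle). I used values between them for those and for the boxes, which is well inside the margins.
- **Soap:** One re-fit of its position was spoiled because the arm hid it, so I ignored it.
- **Side view:** In the last side picture the arm partly hid the soap, so the soap's final check comes from the top picture.

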